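# Flip the balance's draught-shield lid shut and tare

## Robot

A 7-joint arm with a two-finger parallel gripper is mounted at the origin on the work surface. World frame = base frame: x ahead of the robot, y to its left, z up, the work surface at z = 0. Lengths are in m, angles in rad, forces in N, time in s.
With the tool pointing down it reaches from about 0.35 to 0.775 m from the base axis. Payload 3.1 kg.
Tool frame: the origin (TCP) lies at the very end of the fingers, on their centre line; the grasp point (between the pads) lies 19 mm behind it; z points along the fingers, y is the line along which they close (so a half turn about z gives the same grasp; the last joint's range is limited). The gripper opens to 85 mm and grips with 20 to 120 N. Pads are 22 mm wide; open, the fingers measure 114 mm over their backs; the gripper's body (76 mm by 85 mm) begins 54 mm behind the grasp point. The pads swing forward as they close: fully open they stand 13 mm farther back than shut.
Start: joints at [1.282, 0.311, 0.014, 1.512, -0.004, 1.319, -0.027], TCP at [0.134, -0.533, 0.231] pointing down, gripper open.
Joint ranges: [-2.7, 2.7], [-0.3, 1.91], [-1.27, 1.3], [0.12, 2.57], [-1.44, 4.58], [0.2, 2.03], [-3.05, 3.05]. Speed limits (rad/s): [2.79, 2.79, 3.14, 3.14, 3.14, 3.14, 3.14].

## Interface

Orientations are given as a rotation vector (axis times angle).
In Python, from station import status, imaging, bot gives the robot as it stands.
- The arm moves only by the tool send_rows, never from a script. Its argument "series" is a list that holds one entry, the list of rows, each a list of 5 numbers: the opening, from -1 (shut) to 1 (fully open), then the shift along the tool's x, y, z in m, then the turn about the tool's z in degrees. A call has 1 to 5 rows; each row shifts and turns the commanded pose from where the row before left it, along the tool's axes as they then stand; what a row does not reach is not made up. A row lasts 1/10 s, in which the tool goes at most 50 mm and 8.59 degrees, less where a joint would pass 70% of its speed; a pose out of reach is approached as far as the arm can. A call is refused whole if a number of a shift passes 0.05 or a number of a turn 8.59, either way. A call with a gripper value outside its range is refused whole. The fingers move at their own pace and stop on an object; the grip force is fixed at half the most. Time passes only in rows, so rows that do not move let the fingers close. It gives the time, the measured TCP pose, the force, the opening and the grip force at its end, in the units of the state.
- status.sense(): the state, without advancing time (a new reading comes with each control period).
- imaging.camera(name): name is "scene" or "top" or "wrist"; returns a dict with "img" (420x560x3 uint8, red, green, blue), "fx", "fy", "cx", "cy" (pixels), "distortion" ([k1, k2, p1, p2, k3] as OpenCV has them; the pictures are not rectified), "rvec" (rotation vector, rad) and "tvec" (3), from world to camera coordinates, as OpenCV has them; the wrist camera has in their place "T_tool_cam" (4x4, takes a point from camera to tool coordinates, whose origin is the TCP and whose axes are the flange's). Camera axes: x right, y down, z forward; pixel columns grow to the right and rows downward; lengths in m; the calibration is good to about 2 mm. A picture is of the moment at which its call begins: read the wrist's pose just before it. There is no depth.
- bot.job_done(): hands the job in; it is judged then, once.
The state is a dict: "time": time; "joints": joint angles; "joint_vel": joint speeds; "joint_torque": joint torques, N m; "ee_pos": TCP position; "orientation": TCP orientation; "force": force on the tool from outside, world axes, zero at the start; "wrist_torque": the same for the moment, N m; "finger_gap": finger opening in m; "finger_force": force on a finger pad.
Only numpy, scipy, OpenCV 4.12 (cv2) and the standard library are available. Lean on these libraries where they do the work, as an engineer would, in place of code of your own. Each camera call takes 0.05 s, during which the arm holds its last target. There are 200 camera calls.

## Task

Get the balance ready to weigh: its draught-shield lid stands open, so push it over from behind with the fingertips and follow it down on its outer face until it is fully shut, gently, without a slam and without pinching it or touching its inner face. Then, with the lid shut, press the long tare key on the front panel fully down and let it come back up. Pick nothing up, and leave the round power key, the steel cup on the pan, the bottles and the paper cup alone.

Things in the scene. Friction and masses are not known exactly. Their poses are not given: they have to be found in the camera images.
- balance: Precision balance, white housing 210 x 170 mm, stands fast on the bench. Origin: centre of its underside, on the bench. x points from the front (key panel, x = -105 to -35 mm) to the back (+105 mm), y to its user's left, z up; at yaw 0 the front faces the robot. Rear deck 60 mm high; the key panel is 49 (front) to 58 mm high, sloping 0.12 rad, with a display behind the keys.
- lid (a joint): Lid angle in rad: 0 shut (level on the shield's rim), pi/2 upright, 1.95 the stop, leaning backwards. Starts between 1.6 and 1.87. The hinge has friction (0.18 N m): the lid stays at any angle where it is left, it neither falls nor springs; 1 to 4 N near its free edge moves it.
- hinge_mid (a point): Middle of the lid's hinge axis, along the balance's y, at the back rim: x = 102, y = 0, z = 132 mm in the balance's frame. The lid closes the draught shield, a clear box with grey frame on the deck: x -30 to +100 mm, y -75 to +75 mm, walls 4 to 9 mm, rim at z = 130 mm, open at the top.
- lid_pane: The lid's outer skin: clear pane with 12 mm grey frame, 136 mm from hinge axis to free edge, 150 mm wide, 4 mm thick (whole lid 6 mm). Origin: middle of the free edge on the outer face; x points along the lid to the hinge, y along the edge, z out of the outer face (up when shut, backwards when it stands open). Outer face 4.5 mm outside the hinge axis, 136.5 mm above the bench when shut.
- lid_inside: The lid's inner face, a clear sheet 112 x 126 mm, 2 mm thick, under the pane (not to be touched). Origin at its centre, z out of the outer side.
- tare_key (a joint): Travel of the tare key in m: 0 up, 0.004 fully down. Spring: starts to move at about 1 N, fully down at about 4 N, comes back up by itself.
- tare_top (a point): Middle of the top of the tare key: the long grey bar key, 18 mm (x) by 44 mm (y), at the right front of the panel as its user sees it, standing 6 mm above the panel; it moves along the panel's normal, 0.12 rad off vertical (pressing straight down works).
- power_key (a joint): Travel of the power key in m: 0 up, 0.004 fully down; the same spring. Not to be pressed.
- power_top (a point): Middle of the top of the power key: small round grey key, 18 mm across, at the left front of the panel, 100 mm from the tare key.
- cup: Small steel weighing cup, 42 mm across, 42 mm high, standing in the shield on the round steel pan (radius 42 mm, centre x = 35, y = 0, top z = 68 mm in the balance's frame). Origin: centre of its underside.
- bottle_tall: Amber bottle with black cap, 46 mm across, 98 mm high, standing to one side of the balance. Origin: centre of its underside.
- bottle_short: Amber bottle with black cap, 36 mm across, 66 mm high, standing to the other side. Origin: centre of its underside.
- paper_cup: White paper cup, 72 mm across, 80 mm high, standing behind the balance. Origin: centre of its underside.
Mind the look-alikes: they are no part of the job. What is shaped like the bottle_tall but pink or red is not meant.

How it is judged:
By the outcome, as a careful person would: the job done as asked, in the order asked, and still so for the second after the job is handed in, with the robot touching nothing.
It also fails if it takes over 51 s, if anything falls off the work surface, if the arm or the gripper's body presses on something with over 40 N, if the wrist force passes 120 N, or if a joint passes its speed limit or range.

## Working session

There is one attempt and no reset: what is moved stays moved. The work goes in short steps, Python scripts to look and compute and a tool call to move; the robot and the scene stay as the last step left them, time stands still between calls to the robot, and variables do not carry over. Pictures are saved under pics/ and viewed, at most 10 in all, crops included, and the job is handed in when it is done.

Besides the shell and the picture viewer there is one more tool, called after "Request:" as name([rows], argument=value, ...), one row to a line, values as JSON. send_rows: Moves the arm, as the interface text tells. Its arguments: {"type":"object","properties":{"series":{"type":"array"}},"required":["series"]}

```bash
mkdir -p pics; ls; python3 - <<'E'
from station import status, imaging
import cv2,numpy as np
s=status.sense(); print({k:np.round(v,3).tolist() for k,v in s.items()})
ims=[]
for n in("scene","top"):
    c=imaging.camera(n); np.save(f"pics/{n}0.npy",c,allow_pickle=True)
    cv2.imwrite(f"pics/{n}0.png",c["img"][:,:,::-1])
    print(n,{k:np.round(v,3).tolist() for k,v in c.items() if k!="img"})
E
```

```text
pics
{'time': 0.0, 'joints': [1.282, 0.312, 0.014, 1.513, -0.004, 1.319, -0.027], 'joint_vel': [-0.001, -0.001, 0.001, -0.001, -0.001, -0.002, -0.0], 'joint_torque': [0.0, -37.991, 0.146, -23.059, 0.012, 0.014, -0.0], 'ee_pos': [0.134, -0.533, 0.23], 'orientation': [-3.115, -0.387, 0.001], 'force': [0.551, -0.794, 0.772], 'wrist_torque': [0.001, 0.002, 0.032], 'finger_force': 0.0, 'finger_gap': 0.086}
scene {'fx': 501.279, 'fy': 501.279, 'cx': 280.846, 'cy': 204.888, 'distortion': [-0.035, 0.0, 0.0, 0.0, 0.0], 'rvec': [2.267, 0.935, -0.363], 'tvec': [-0.41, -0.247, 1.417]}
top {'fx': 499.607, 'fy': 499.607, 'cx': 282.086, 'cy': 205.259, 'distortion': [0.028, 0.0, 0.0, 0.0, 0.0], 'rvec': [2.132, -2.081, 0.236], 'tvec': [-0.026, 0.631, 1.15]}
```

View pics/scene0.png

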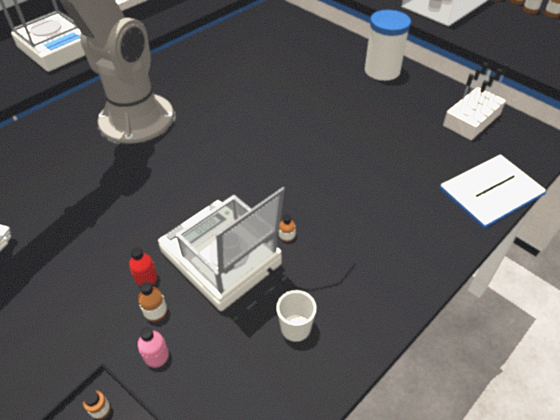

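View pics/top0.png

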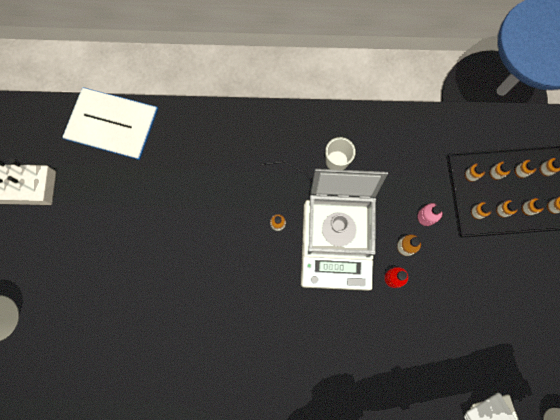

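The top view shows the balance at about (338,230), with its front towards the robot. The round power key is at (314,280) and the long tare key at (356,282). The lid is open, its free edge at about (350,172), and the paper cup stands close behind at (340,154). The tall amber bottle is at (408,244), with red and pink look-alikes at (397,277) and (430,214). The short bottle is at (278,222).

```bash
cat > h.py <<'E'
import numpy as np,cv2
from scipy.spatial.transform import Rotation as R
def ray(c,uv):
    K=np.array([[c["fx"],0,c["cx"]],[0,c["fy"],c["cy"]],[0,0,1]])
    p=cv2.undistortPoints(np.array(uv,float).reshape(-1,1,2),K,np.array(c["distortion"],float))[:,0]
    M=cv2.Rodrigues(np.array(c["rvec"],float))[0]; o=-M.T@np.array(c["tvec"],float)
    return o,np.c_[p,np.ones(len(p))]@M
def plane(c,uv,z):
    o,d=ray(c,uv); return o+d*((z-o[2])/d[:,2])[:,None]
def proj(c,P):
    K=np.array([[c["fx"],0,c["cx"]],[0,c["fy"],c["cy"]],[0,0,1]])
    return cv2.projectPoints(np.array(P,float).reshape(-1,1,3),np.array(c["rvec"],float),np.array(c["tvec"],float),K,np.array(c["distortion"],float))[0][:,0]
def load(n): return np.load(f"pics/{n}.npy",allow_pickle=True).item()
E
python3 - <<'E'
from h import *
t=load("top0"); s=load("scene0")
print("scale check",plane(t,[[314,280],[356,282],[302,290],[372,290]],.055).round(3).tolist())
a=cv2.resize(t["img"][135:300,260:460],None,fx=4,fy=4,interpolation=cv2.INTER_CUBIC)[:600,:800]
cv2.imwrite("pics/topc.png",a[:,:,::-1])
b=cv2.resize(s["img"][185:345,125:325],None,fx=4,fy=4,interpolation=cv2.INTER_CUBIC)[:600,:800]
cv2.imwrite("pics/scenec.png",b[:,:,::-1])
E
```

```text
scale check [[0.453, -0.091, 0.055], [0.451, -0.191, 0.055], [0.429, -0.062, 0.055], [0.433, -0.229, 0.055]]
```

View pics/topc.png

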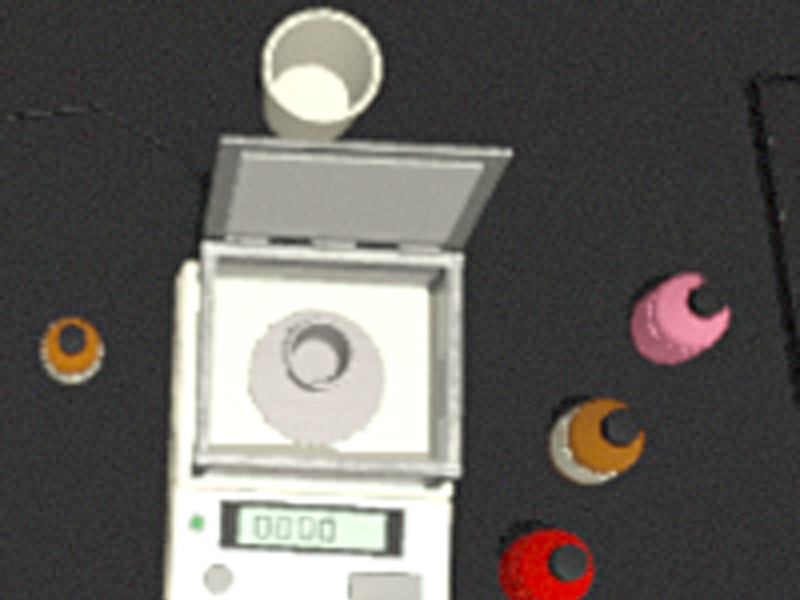

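View pics/scenec.png

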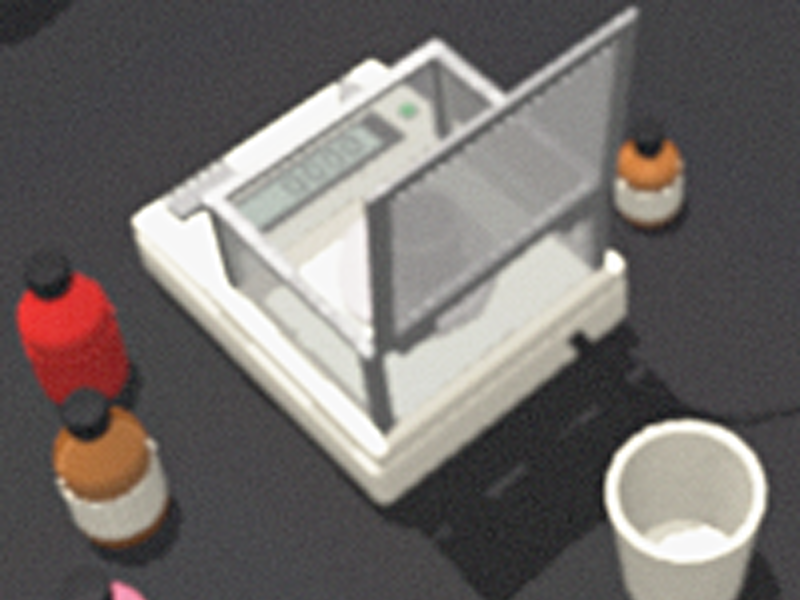

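The crop confirms tare = the long bar key at full-image (357,282) (alternatives: round power key at (314,280), display at (338,267)). The lid's free edge corners are at top (315.5,169.5)/(388,172.5) and scene (283,188)/(218,236).

```bash
cat >> h.py <<'E'
def tri(c1,u1,c2,u2):
    o,d=ray(c1,[u1]);p,e=ray(c2,[u2]);A=np.c_[d[0],-e[0]]
    x=np.linalg.lstsq(A,p-o,rcond=None)[0];a=o+d[0]*x[0];b=p+e[0]*x[1]
    return (a+b)/2,np.linalg.norm(a-b)
E
python3 - <<'E'
from h import *
t=load("top0"); s=load("scene0")
T=lambda u,v:(260+u/4,135+v/4); S=lambda u,v:(125+u/4,185+v/4)
q=plane(t,[T(203,245),T(462,253),T(195,472),T(460,480)],.13); print("rim RL RR FL FR\n",q.round(4))
k=plane(t,[T(388,587),T(218,578)],.059); print("tare,power",k.round(4))
for a in[(q[0]-q[1]),(q[2]-q[3]),k[1]-k[0]]: print("yaw",np.arctan2(-a[0],a[1]))
for a in[(q[0]-q[2]),(q[1]-q[3])]: print("yaw",np.arctan2(a[1],a[0]),np.linalg.norm(a))
print("free L",tri(t,T(222,138),s,S(632,12)));print("free R",tri(t,T(512,150),s,S(372,205)))
print("papercup",plane(t,[T(322,65)],.08))
from station import imaging
w=imaging.camera("wrist");print(np.round(w["T_tool_cam"],3).tolist())
E
```

```text
rim RL RR FL FR
 [[ 0.6409 -0.0763  0.13  ]
 [ 0.6399 -0.2268  0.13  ]
 [ 0.5083 -0.0732  0.13  ]
 [ 0.5075 -0.2234  0.13  ]]
tare,power [[ 0.4516 -0.1928  0.059 ]
 [ 0.4544 -0.0917  0.059 ]]
yaw -0.006849028811364603
yaw -0.005239804880908259
yaw -0.0274567138587259
yaw -0.02318712660907225 0.13260536682091187
yaw -0.02608691231260026 0.1323705632670721
free L (array([ 0.66539885, -0.07791854,  0.26371889]), np.float64(0.00068008604391305))
free R (array([ 0.6641078 , -0.22695879,  0.26238204]), np.float64(0.003027624696392572))
papercup [[ 0.76972446 -0.15171151  0.08      ]]
[[0.001, -0.945, -0.326, 0.084], [1.0, -0.0, 0.002, -0.001], [-0.002, -0.326, 0.945, -0.143], [0.0, 0.0, 0.0, 1.0]]
```

Request:
send_rows([
  [[-1,0,0,-0.03,7.6],[-1,0,0,-0.045,7.6],[-1,0,0,-0.045,0],[-1,0,0,-0.005,0],[-1,0,0,0,0]],
])

```text
time: 0.65
ee_pos: [0.1346, -0.534, 0.3577]
orientation: [3.138, -0.029, 0.001]
force: [-1.0, -0.5, 0.1]
finger_gap: 0.0123
finger_force: 0.0
```

Request:
send_rows([
  [[-1,0.028,-0.02,0,0],[-1,0.028,-0.02,0,0],[-1,0.028,-0.02,0,0],[-1,0.028,-0.02,0,0],[-1,0.028,-0.02,0,0]],
])

```text
time: 1.15
ee_pos: [0.2766, -0.4341, 0.3537]
orientation: [-3.138, 0.029, 0.004]
force: [-0.1, 0.4, -0.8]
finger_gap: -0.0
finger_force: 0.0
```

Request:
send_rows([
  [[-1,0.028,-0.02,0,0],[-1,0.028,-0.02,0,0],[-1,0.028,-0.02,0,0],[-1,0.028,-0.02,0,0],[-1,0.0,0.0,0,0]],
])

```text
time: 1.65
ee_pos: [0.3941, -0.3521, 0.3534]
orientation: [-3.135, 0.011, 0.001]
force: [0.3, -0.3, 0.1]
finger_gap: -0.0003
finger_force: 0.0
```

Request:
send_rows([
  [[-1,0.031,-0.02,0,0],[-1,0.031,-0.02,0,0],[-1,0.031,-0.02,0,0],[-1,0.031,-0.02,0,0],[-1,0.031,-0.02,0,0]],
])

```text
time: 2.15
ee_pos: [0.5464, -0.2605, 0.3539]
orientation: [-3.14, 0.03, 0.007]
force: [-0.0, -0.7, 1.3]
finger_gap: -0.0001
finger_force: 0.0
```

Request:
send_rows([
  [[-1,0.031,-0.02,0,0],[-1,0.031,-0.02,0,0],[-1,0.031,-0.02,0,0],[-1,0.031,-0.02,0,0],[-1,0.031,-0.02,0,0]],
])

```text
time: 2.65
ee_pos: [0.7035, -0.1637, 0.354]
orientation: [3.141, -0.03, -0.006]
force: [0.3, -1.1, 0.6]
finger_gap: 0.0005
finger_force: 0.0
```

Request:
send_rows([
  [[-1,0,0,0,0],[-1,0,0,0,0]],
])

```text
time: 2.85
ee_pos: [0.7035, -0.1632, 0.3517]
orientation: [-3.141, 0.026, 0.011]
force: [-1.1, -0.5, 1.0]
finger_gap: 0.0
finger_force: 0.0
```

```bash
python3 - <<'E'
from station import status, imaging
import cv2,numpy as np
s=status.sense(); print(np.round(s["ee_pos"],4),np.round(s["orientation"],3),np.round(s["joints"],2))
a=[imaging.camera(n)["img"] for n in("scene","top")]
a=np.hstack([cv2.resize(a[0][120:345,125:350],(400,400)),cv2.resize(a[1][110:300,260:450],(400,400))])
cv2.imwrite("pics/p2.png",a[:,:,::-1])
E
```

```text
[ 0.7035 -0.1632  0.3517] [-3.141  0.026  0.011] [ 0.26  0.76 -0.21  0.51  0.15  1.88 -1.43]
```

View pics/p2.png

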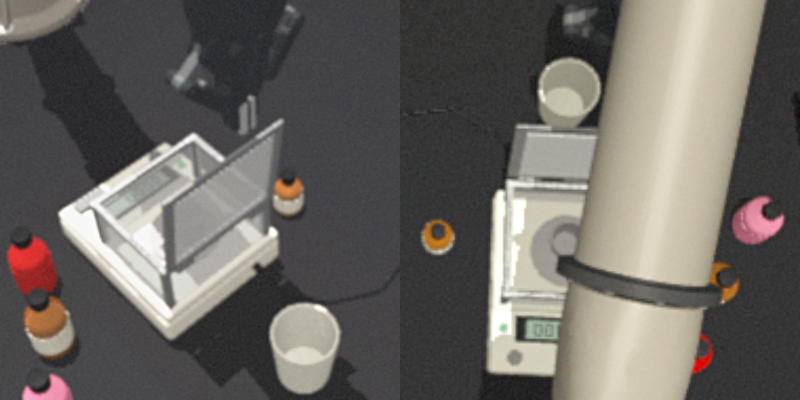

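The scene crop shows the lid open, with the shut fingertips above and near its edge, at about (245,130) in the crop, i.e. (263,193) in the full image. Checking that against the projection.

```bash
python3 - <<'E'
from h import *
s=load("scene0")
print(proj(s,[[.7035,-.1632,.3517],[.7035,-.163,.24],[.668,-.152,.265]]))
E
```

```text
[[260.76303564 190.17785133]
 [263.37966663 236.17989939]
 [252.90263912 211.34136833]]
```

Request:
send_rows([
  [[-1,0,0,-0.0,0],[-1,0.004,-0.01,0.02,0],[-1,0,0,0.02,0],[-1,0,0,0.01,0],[-1,0,0,0,0]],
])

```text
time: 3.45
ee_pos: [0.7056, -0.155, 0.3056]
orientation: [3.141, -0.031, -0.005]
force: [0.3, 0.2, 0.2]
finger_gap: 0.0002
finger_force: 0.0
```

The tips are where the kinematics say, clear behind the lid edge. Descending to about 25 mm below the edge.

Request:
send_rows([
  [[-1,0,0,0.018,0],[-1,0,0,0.018,0],[-1,0,0,0.018,0],[-1,0,0,0.008,0],[-1,0,0,0,0]],
])

```text
time: 3.95
ee_pos: [0.7067, -0.1545, 0.2441]
orientation: [3.141, -0.03, -0.002]
force: [-0.3, -0.3, 0.3]
finger_gap: 0.0
finger_force: 0.0
```

Request:
send_rows([
  [[-1,-0.004,0,0,0],[-1,-0.004,0,0,0],[-1,-0.004,0,0,0],[-1,-0.002,0,0,0],[-1,0,0,0,0]],
])

```text
time: 4.45
ee_pos: [0.6933, -0.1537, 0.245]
orientation: [3.141, -0.029, 0.001]
force: [-0.2, -0.2, -0.7]
finger_gap: -0.0001
finger_force: 0.0
```

```bash
python3 - <<'E'
from station import status, imaging
import cv2,numpy as np
s=status.sense(); print(np.round(s["ee_pos"],4),np.round(s["force"],1))
b=imaging.camera("scene")["img"];w=imaging.camera("wrist")["img"]
a=np.hstack([cv2.resize(b[160:320,150:310],(400,400),interpolation=2),cv2.resize(w,(400,300))if 0 else cv2.resize(w[:, 70:490],(400,400))])
cv2.imwrite("pics/p3.png",a[:,:,::-1])
E
```

```text
[ 0.6933 -0.1537  0.245 ] [-0.2 -0.2 -0.7]
```

View pics/p3.png

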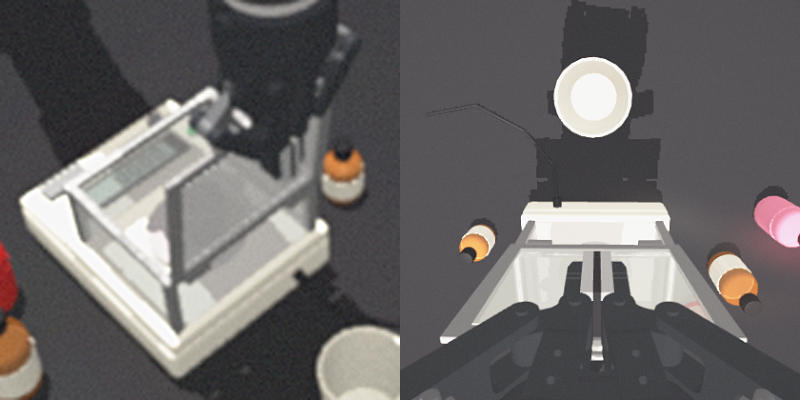

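The scene and wrist views show the shut fingers (wrist crop about (595,280)) behind the lid's outer face, tips below its free edge, with no contact yet. Pushing slowly forward.

Request:
send_rows([
  [[-1,-0.003,0,0,0],[-1,-0.003,0,0,0],[-1,-0.002,0,0,0],[-1,-0.002,0,0,0],[-1,-0.002,0,0,0]],
])

```text
time: 5.05
ee_pos: [0.6813, -0.1534, 0.2443]
orientation: [3.141, -0.029, 0.0]
force: [-0.3, 0.1, -0.7]
finger_gap: -0.0001
finger_force: 0.0
```

Request:
send_rows([
  [[-1,-0.002,0,0,0],[-1,-0.002,0,0,0],[-1,-0.002,0,0,0],[-1,-0.002,0,0,0],[-1,-0.002,0,0,0]],
])

```text
time: 5.55
ee_pos: [0.6719, -0.1531, 0.2448]
orientation: [3.141, -0.029, 0.003]
force: [2.4, -0.0, 0.7]
finger_gap: -0.0002
finger_force: 0.8
```

```bash
python3 - <<'E'
from station import status
import numpy as np
s=status.sense(); print(np.round(s["ee_pos"],4),np.round(s["force"],1))
S=.110
for i in range(0,91,5):
    t=np.radians(90-i); x=.643-S*np.cos(t)+.0045*np.sin(t)+.011; z=.132+S*np.sin(t)+.0045*np.cos(t)
    print(90-i,round(x,4),round(z,4))
E
```

```text
[ 0.6719 -0.1531  0.2448] [ 2.4 -0.   0.7]
90 0.6585 0.242
85 0.6489 0.242
80 0.6393 0.2411
75 0.6299 0.2394
70 0.6206 0.2369
65 0.6116 0.2336
60 0.6029 0.2295
55 0.5946 0.2247
50 0.5867 0.2192
45 0.5794 0.213
40 0.5726 0.2062
35 0.5665 0.1988
30 0.561 0.1909
25 0.5562 0.1826
20 0.5522 0.1739
15 0.5489 0.1648
10 0.5465 0.1555
5 0.5448 0.1461
0 0.544 0.1365
```

Contact confirmed (2.4 N backwards). Pushing on towards upright, then along the arc.

Request:
send_rows([
  [[-1,-0.0027,0,0.0006,0],[-1,-0.0027,0,0.0006,0],[-1,-0.0027,0,0.0006,0],[-1,-0.0027,0,0.0005,0],[-1,-0.0027,0,0.0005,0]],
])

```text
time: 6.05
ee_pos: [0.6579, -0.1528, 0.2415]
orientation: [-3.141, 0.029, -0.0]
force: [2.5, -0.9, 1.6]
finger_gap: 0.0001
finger_force: 0.8
```

Request:
send_rows([
  [[-1,-0.0048,0,0,0],[-1,-0.0048,0,0,0],[-1,-0.0048,0,0.0004,0],[-1,-0.0048,0,0.0005,0],[-1,-0.0047,0,0.0008,0]],
])

```text
time: 6.55
ee_pos: [0.6336, -0.1524, 0.2396]
orientation: [-3.141, 0.029, 0.001]
force: [0.4, 0.2, 0.4]
finger_gap: 0.0002
finger_force: 0.7
```

Request:
send_rows([
  [[-1,-0.0047,0,0.0009,0],[-1,-0.0047,0,0.0012,0],[-1,-0.0046,0,0.0013,0],[-1,-0.0045,0,0.0016,0],[-1,-0.0045,0,0.0017,0]],
])

```text
time: 7.05
ee_pos: [0.6107, -0.152, 0.233]
orientation: [3.141, -0.029, 0.0]
force: [1.8, 0.9, 0.4]
finger_gap: 0.0001
finger_force: 0.6
```

Request:
send_rows([
  [[-1,-0.0044,0,0.002,0],[-1,-0.0043,0,0.0021,0],[-1,-0.0042,0,0.0023,0],[-1,-0.0041,0,0.0025,0],[-1,-0.004,0,0.0027,0]],
])

```text
time: 7.55
ee_pos: [0.5898, -0.1517, 0.2213]
orientation: [3.141, -0.029, 0.0]
force: [1.1, -0.3, -0.1]
finger_gap: -0.0002
finger_force: 0.5
```

Request:
send_rows([
  [[-1,-0.0039,0,0.0028,0],[-1,-0.0037,0,0.003,0],[-1,-0.0036,0,0.0032,0],[-1,-0.0035,0,0.0033,0],[-1,-0.0033,0,0.0035,0]],
])

```text
time: 8.05
ee_pos: [0.5718, -0.1513, 0.2054]
orientation: [3.141, -0.029, -0.0]
force: [0.8, 0.3, 0.0]
finger_gap: 0.0001
finger_force: 0.4
```

Request:
send_rows([
  [[-1,-0.0031,0,0.0036,0],[-1,-0.003,0,0.0038,0],[-1,-0.0028,0,0.0039,0],[-1,-0.0027,0,0.004,0],[-1,-0.0024,0,0.0041,0]],
])

```text
time: 8.55
ee_pos: [0.5578, -0.151, 0.1859]
orientation: [-3.141, 0.029, 0.0]
force: [0.3, 1.4, 1.1]
finger_gap: 0.0001
finger_force: 0.4
```

Request:
send_rows([
  [[-1,-0.0024,0,0.0042,0],[-1,-0.0021,0,0.0043,0],[-1,-0.0019,0,0.0044,0],[-1,-0.0014,0,0.0036,0],[-1,-0.001,0,0.003,0]],
])

```text
time: 9.05
ee_pos: [0.549, -0.151, 0.1664]
orientation: [3.141, -0.029, -0.001]
force: [0.9, 0.0, 1.1]
finger_gap: 0.0002
finger_force: 0.4
```

Request:
send_rows([
  [[-1,-0.0008,0,0.003,0],[-1,-0.0007,0,0.003,0],[-1,-0.0006,0,0.003,0],[-1,-0.0005,0,0.003,0],[-1,-0.0004,0,0.0025,0]],
])

```text
time: 9.55
ee_pos: [0.5461, -0.151, 0.152]
orientation: [3.141, -0.029, -0.001]
force: [-0.0, 0.7, 0.3]
finger_gap: 0.0001
finger_force: 0.3
```

Request:
send_rows([
  [[-1,-0.0002,0,0.002,0],[-1,-0.0002,0,0.002,0],[-1,-0.0002,0,0.0015,0],[-1,-0.0002,0,0.0015,0],[-1,0,0,0.0015,0]],
])

```text
time: 10.05
ee_pos: [0.5455, -0.1509, 0.1437]
orientation: [3.141, -0.029, 0.0]
force: [-0.5, -0.4, 0.7]
finger_gap: 0.0
finger_force: 0.3
```

Request:
send_rows([
  [[-1,0,0,0.001,0],[-1,0,0,0.001,0],[-1,0,0,0.001,0],[-1,0,0,0.001,0],[-1,0,0,0.001,0]],
])

```text
time: 10.55
ee_pos: [0.5455, -0.1508, 0.1387]
orientation: [-3.141, 0.029, 0.0]
force: [-0.9, -0.9, 0.4]
finger_gap: 0.0
finger_force: 0.3
```

Request:
send_rows([
  [[-1,0,0,0.0008,0],[-1,0,0,0.0008,0],[-1,0,0,0.0008,0],[-1,0,0,0.0008,0],[-1,0,0,0,0]],
])

```text
time: 11.05
ee_pos: [0.5455, -0.1508, 0.1366]
orientation: [3.141, -0.029, 0.0]
force: [-2.7, 1.0, 5.7]
finger_gap: 0.0
finger_force: 2.8
```

Request:
send_rows([
  [[-1,0,0,0.0006,0],[-1,0,0,0.0004,0],[-1,0,0,0,0],[-1,0,0,0,0]],
])

```text
time: 11.45
ee_pos: [0.5455, -0.1508, 0.1366]
orientation: [3.141, -0.029, 0.001]
force: [-3.4, 0.8, 9.5]
finger_gap: -0.0001
finger_force: 4.9
```

The lid is hard on its rim (9.5 N up, no further travel). Lifting off and moving over the tare key.

Request:
send_rows([
  [[-1,0,0,-0.005,0],[-1,0,0,-0.015,0],[-1,0,0,-0.025,0],[-1,0,0,-0.02,0],[-1,0,0,0,0]],
])

```text
time: 11.95
ee_pos: [0.548, -0.1512, 0.2028]
orientation: [3.14, -0.029, 0.011]
force: [0.6, 0.6, -0.3]
finger_gap: -0.0001
finger_force: 0.0
```

Request:
send_rows([
  [[-1,-0.023,0.01,0,0],[-1,-0.023,0.01,0,0],[-1,-0.023,0.01,0,0],[-1,-0.023,0.01,0,0],[-1,0,0,0,0]],
])

```text
time: 12.45
ee_pos: [0.449, -0.1915, 0.1984]
orientation: [3.14, -0.037, -0.007]
force: [-0.9, -0.2, 0.3]
finger_gap: -0.0003
finger_force: 0.0
```

Request:
send_rows([
  [[-1,0,0,0.03,0],[-1,0,0,0.03,0],[-1,0,0,0.03,0],[-1,0,0,0.01,0],[-1,0,0,0,0]],
])

```text
time: 12.95
ee_pos: [0.4517, -0.1881, 0.0977]
orientation: [-3.139, 0.028, 0.006]
force: [0.4, 0.3, -0.3]
finger_gap: 0.0002
finger_force: 0.0
```

```bash
python3 - <<'E'
from station import status, imaging
import cv2,numpy as np
from h import *
s=status.sense(); print(np.round(s["ee_pos"],4),np.round(s["orientation"],4),np.round(s["force"],1))
b=imaging.camera("scene");c=b["img"]
s=status.sense();w=imaging.camera("wrist")
np.save("pics/w4.npy",dict(w,pos=s["ee_pos"],ori=s["orientation"]),allow_pickle=True)
a=np.hstack([cv2.resize(c[160:320,130:290],(400,400),interpolation=2),cv2.resize(w["img"][:,70:490],(400,400))])
cv2.imwrite("pics/p4.png",a[:,:,::-1])
E
```

```text
[ 0.4517 -0.1881  0.0977] [-3.1394  0.0278  0.006 ] [ 0.4  0.3 -0.3]
```

View pics/p4.png

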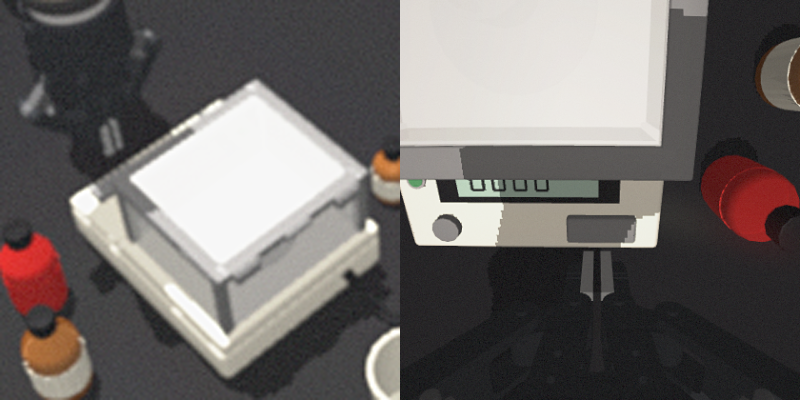

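The lid is shut on the rim. In the wrist view the tare key is at crop (601,229) (full 281,240.5), the power key at (447,228), and the fingertips at about (597,255).

```bash
python3 - <<'E'
from h import *
w=load("w4"); M=R.from_rotvec(w["ori"]).as_matrix(); T=np.array(w["T_tool_cam"])
A=M@T[:3,:3]; o=M@T[:3,3]+w["pos"]
w["rvec"]=cv2.Rodrigues(A.T)[0]; w["tvec"]=-A.T@o
P=plane(w,[(70+201*1.05,229*1.05),(70+47*1.05,228*1.05)],.057); print(P.round(4)); d=P[0]-w["pos"]; print("tool shift",(M.T@d).round(4))
E
```

```text
[[ 0.4552 -0.1913  0.057 ]
 [ 0.4573 -0.0932  0.057 ]]
tool shift [0.0022 0.0025 0.0423]
```

Request:
send_rows([
  [[-1,0.002,0.003,0.015,0],[-1,0,0,0.012,0],[-1,0,0,0.005,0],[-1,0,0,0.0,0]],
])

```text
time: 13.45
ee_pos: [0.4543, -0.1919, 0.0673]
orientation: [-3.141, 0.029, 0.002]
force: [-0.1, 0.3, -0.2]
finger_gap: 0.0
finger_force: 0.0
```

Request:
send_rows([
  [[-1,0,0,0.002,0],[-1,0,0,0.002,0],[-1,0,0,0.001,0],[-1,0,0,0.001,0],[-1,0,0,0,0]],
])

```text
time: 13.95
ee_pos: [0.4547, -0.1922, 0.0616]
orientation: [3.141, -0.029, -0.0]
force: [0.2, -0.5, 0.1]
finger_gap: -0.0
finger_force: 0.0
```

Request:
send_rows([
  [[-1,0,0,0.001,0],[-1,0,0,0.001,0],[-1,0,0,0.001,0],[-1,0,0,0.001,0],[-1,0,0,0,0]],
])

```text
time: 14.45
ee_pos: [0.4548, -0.1922, 0.0576]
orientation: [3.141, -0.029, 0.0]
force: [-0.7, 0.5, 1.0]
finger_gap: 0.0002
finger_force: 0.7
```

Request:
send_rows([
  [[-1,0,0,0.001,0],[-1,0,0,0.001,0],[-1,0,0,0,0]],
])

```text
time: 14.75
ee_pos: [0.455, -0.1922, 0.0558]
orientation: [3.141, -0.029, 0.001]
force: [-0.7, 0.3, 3.5]
finger_gap: 0.0002
finger_force: 1.3
```

Request:
send_rows([
  [[-1,0,0,0.001,0],[-1,0,0,0.0008,0],[-1,0,0,0.0005,0],[-1,0,0,0,0],[-1,0,0,0,0]],
])

```text
time: 15.25
ee_pos: [0.4553, -0.1923, 0.0541]
orientation: [3.141, -0.029, 0.002]
force: [-0.6, 1.0, 7.2]
finger_gap: -0.0001
finger_force: 3.4
```

Request:
send_rows([
  [[-1,0,0,0.0006,0],[-1,0,0,0,0],[-1,0,0,0,0]],
])

```text
time: 15.55
ee_pos: [0.4553, -0.1922, 0.0539]
orientation: [3.141, -0.029, 0.002]
force: [-2.1, 0.5, 10.2]
finger_gap: 0.0002
finger_force: 4.9
```

The key is at its stop (10 N, no more travel). Releasing straight up.

Request:
send_rows([
  [[-1,0,0,-0.002,0],[-1,0,0,-0.004,0],[-1,0,0,-0.01,0],[-1,0,0,-0.02,0],[-1,0,0,-0.03,0]],
])

```text
time: 16.05
ee_pos: [0.4527, -0.1916, 0.1179]
orientation: [-3.14, 0.029, 0.008]
force: [1.4, -0.1, 0.3]
finger_gap: -0.0002
finger_force: 0.0
```

Request:
send_rows([
  [[-1,0,0,-0.03,0],[-1,0,0,-0.03,0],[-1,-0.02,0,-0.02,0],[-1,0,0,0,0],[-1,0,0,0,0]],
])

```text
time: 16.55
ee_pos: [0.4346, -0.1919, 0.1988]
orientation: [3.141, -0.03, 0.001]
force: [-0.2, 0.0, -1.0]
finger_gap: 0.0001
finger_force: 0.0
```

```bash
python3 - <<'E'
from station import status, imaging
import cv2,numpy as np
s=status.sense(); print(np.round(s["ee_pos"],4),np.round(s["force"],1),np.abs(s["joint_vel"]).max())
c=imaging.camera("scene")["img"];w=imaging.camera("wrist")["img"]
a=np.hstack([cv2.resize(c[160:360,110:310],(400,400),interpolation=2),cv2.resize(w[:,70:490],(400,400))])
cv2.imwrite("pics/p5.png",a[:,:,::-1])
E
```

```text
[ 0.4346 -0.1919  0.1988] [-0.2  0.  -1. ] 0.030539589252769735
```

View pics/p5.png

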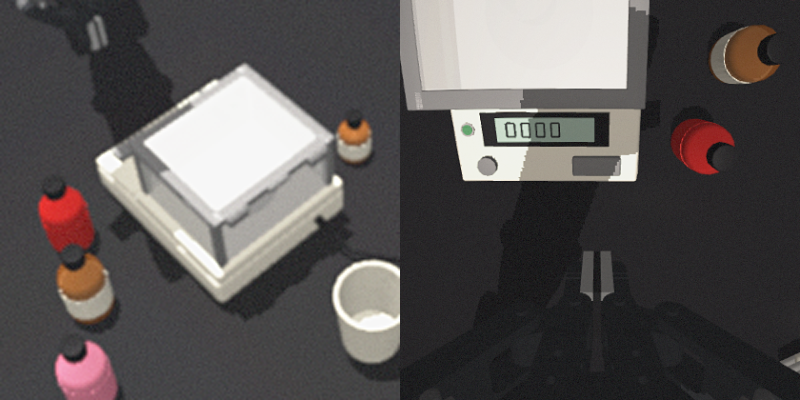

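The lid is shut level on the rim, the tare key (crop (597,165)) is back up, the bottles and paper cup stand where they were, and the arm is clear.

```bash
python3 -c "
from station import bot
print(bot.job_done())"
```

```text
the job is handed in; nothing more can be done
None
```

The lid was pushed over from behind and followed down until it was fully shut. The tare key was then pressed to its stop and came back up. The job is handed in at about 17 s, with nothing else touched as far as the pictures and force readings show.

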